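# Raise the telescoping desk lamp until it locks

### The job

Get the homework table's desk lamp ready: take its light bar and pull it straight up on the telescoping stem until the spring lock button clicks out at the top of the lower tube, then let go so that the lamp stays up, locked. Leave the book holder on its own, similar stem as it is.

Things in the scene. Friction and masses are not known exactly. Their poses are not given: they have to be found in the camera images.
- lamp_grip (a point): Grip point of the bare-aluminium desk lamp: centre of its light bar's section, straight above the stem; 185 mm above the table with the stem down, rising with it. Bar: level, 180 mm long, 24 wide, 16 high. z up, x along the bar (30 mm to +x, 150 mm to -x, roughly towards the robot), y across it. Stem 18 mm thick; outer tube 28 mm thick, rim 140 mm up; round base 140 mm wide, fixed to the table.
- lamp_stem (a joint): How far the lamp's stem is pulled up out of its outer tube, m: 0 fully down, 0.095 at the top stop; starts between 0 and 0.025. It slides stiffly (6 to 8 N to pull up) and stays where it is left. The lock button clears the rim and clicks out at 0.080 and stays out from there to the top stop.
- lamp_button (a joint): The lamp's lock button, m: a steel pin 8 mm thick in the stem, on the side away from the bar's long end (+x of lamp_grip). 0 to 0.001: pressed in, hidden inside the outer tube; about 0.008: clicked out, standing out just above the rim and keeping the stem up. It springs out by itself.
- holder_top (a point): Middle of the top edge of the book holder, to be left alone: a leaning aluminium plate 160 mm wide, 120 high, 6 thick with a ledge, on a similar telescoping stem with a rectangular base (110 x 130 mm) fixed to the table. The point is about 238 mm above the table; y along the edge. Lamp and holder stand side by side, over 0.25 m apart; either may be on the left.

How it is judged (in metres and radians):
At the end, for the whole second after the job is handed in: The lamp's stem is pulled out by more than 75 mm and at rest (under 10 mm/s), its lock button stands out by more than 5 mm, and the book holder's top is within 15 mm of where it began (value of joint lamp_stem above 0.075 m and value of joint lamp_button above 0.005 m and velocity of joint lamp_stem between -0.01 and 0.01 m/s and distance of holder_top from where it was at the start of the episode below 0.015 m); the robot touches nothing.
It fails at once if the book holder is raised or shifted by more than 15 mm (distance of holder_top from where it was at the start of the episode above 0.015 m).
It also fails if it takes over 32 s, if anything falls off the work surface, if the arm or the gripper's body presses on something with over 40 N, if the wrist force passes 120 N, or if a joint passes its speed limit or range.

### The arm

A 6-joint arm with a two-finger parallel gripper is mounted at the origin on the work surface. World frame = base frame: x ahead of the robot, y to its left, z up, the work surface at z = 0. Lengths are in m, angles in degrees, forces in N, time in s.
With the tool pointing down it reaches from about 0.4 to 0.825 m from the base axis. Payload 7 kg.
Tool frame: the origin (TCP) lies between the finger pads; the fingertips stand 11 mm ahead of it and the grasp point (between the pads) lies 8 mm behind it; z points along the fingers, y is the direction in which the jaws open and shut (so a half turn about z gives the same grasp; the last joint's range is limited). The gripper opens to 88 mm and grips with 3 to 60 N. Pads are 19 mm wide; open, the fingers measure 130 mm over their backs; the gripper's body (78 mm by 193 mm) begins 47 mm behind the grasp point.
Start: joints at [88.356, 20.546, 0.682, 0, -70.136, -16.507], TCP at [0.21, 0.641, 0.238] pointing down, gripper open.
Joint ranges: [-176.03, 176.03], [-82.01, 121.73], [-58.28, 71.71], [-173.87, 95.51], [-174.79, -0.11], [-173.66, 173.66]. Speed limits (degrees/s): [136.94, 136.94, 172.46, 180, 180, 180].

### API

Orientations are given as [roll, pitch, yaw] about the fixed x, y, z axes, in that order (R = Rz(yaw) Ry(pitch) Rx(roll)).
In Python, from plant import r gives the robot as it stands.
- The arm moves only by the shell command python3 -m inch 'ROWS' [OPENING] [FORCE]. ROWS is JSON, a list of rows, each an object of numbers: "x", "y", "z": the shift along the tool's x, y, z as a fraction of full scale; "yaw": the turn about the tool's z as a fraction of full scale. In form: [{"x": .., "y": .., "z": .., "yaw": ..}, ...]. A call has 1 to 5 rows; each row shifts and turns the pose as measured when the row begins, along the tool's axes as they then stand; what a row does not reach is not made up. Full scale, the value 1, is 0.025 m for a shift and 4 degrees for a turn. A row lasts 1/12 s, in which the tool goes at most 41.7 mm and 7.16 degrees, less where a joint would pass 70% of its speed; a pose out of reach is approached as far as the arm can. A call with a number of a shift or a turn outside -1 to 1 is refused whole. A call with a gripper value outside its range is refused whole. OPENING is the opening, from -1 (shut) to 1 (fully open), set as the call begins (- or left out, the last holds). The fingers move at their own pace and stop on an object; FORCE is the grip in N (left out, the last holds). Time passes only in rows, so rows that do not move let the fingers close. It gives the time, the measured TCP pose, the force and the opening at its end, in the units of the state.
- r.get_state(): the state, without advancing time (a new reading comes with each control period).
- r.capture(name): name is "side" or "top"; returns (picture, depth): 400x640x3 uint8, red, green, blue; 400x640 float32, m along the optical axis (not along the pixel's ray), 0 where there is no reading.
- r.camera_info(name): a dict with "mtx" (3x3 intrinsics, pixels), "pose" (4x4, takes a point from camera to world coordinates). Camera axes: x right, y down, z forward; pixel columns grow to the right and rows downward; lengths in m; the calibration is good to about 2 mm. A picture is of the moment at which its call begins. camera_info takes no time and is no camera call.
- r.close_job(): hands the job in, once; it reports no verdict.
The state is a dict: "time_s": time; "joints": joint angles; "qd": joint speeds; "joint_torque": joint torques, N m; "tcp_pos": TCP position; "eef_rot": TCP orientation; "contact_force": force on the tool from outside, world axes, zero at the start; "moment": the same for the moment, N m; "gripper_width": finger opening in m.
Only numpy, scipy, OpenCV 4.12 (cv2) and the standard library are available. Lean on these libraries where they do the work, as an engineer would, in place of code of your own. Each camera call takes 0.05 s, during which the arm holds its last target. There are 200 camera calls.

## Working session

There is one attempt and no reset: what is moved stays moved. The work goes in short steps, Python scripts to look and compute and a shell command to move; the robot and the scene stay as the last step left them, time stands still between calls to the robot, and variables do not carry over. Pictures are saved under pics/ and viewed, about 8 in all and at most 12, crops included, and the job is handed in when it is done.

```bash
mkdir -p pics; ls; cat > h.py <<'E'
import numpy as np,cv2
from plant import r
def snap(n,f):
    im,d=r.capture(n); cv2.imwrite(f'pics/{f}.png',im[:,:,::-1]); np.save(f'pics/{f}.npy',d); return im,d
def cloud(n,d):
    i=r.camera_info(n);K=np.array(i['mtx']);T=np.array(i['pose'])
    v,u=np.mgrid[:d.shape[0],:d.shape[1]]
    p=np.stack([(u-K[0,2])/K[0,0]*d,(v-K[1,2])/K[1,1]*d,d],-1)@T[:3,:3].T+T[:3,3]
    p[d==0]=np.nan; return p
E
python3 - <<'E'
from h import *
s=r.get_state();print(s)
for n in('side','top'):
    snap(n,n+'0');print(n,np.round(r.camera_info(n)['pose'],3).tolist())
a=cv2.imread('pics/side0.png');b=cv2.imread('pics/top0.png')
cv2.imwrite('pics/both.png',cv2.resize(np.vstack([a,b]),(480,600)))
E
```

```text
pics
{'time_s': 0.0, 'joints': array([ 8.83580626e+01,  2.05910092e+01,  6.33324272e-01, -2.04137818e-02,
       -7.01349844e+01, -1.65075613e+01]), 'qd': array([-0.12116654, -0.00296694,  0.10218561,  0.03168885, -0.02416621,
       -0.05396284]), 'joint_torque': array([ 7.31876244e-04, -5.82722676e+01,  2.93048984e+01,  6.99690118e+00,
        7.00510878e-03, -1.74358020e-04]), 'tcp_pos': array([0.21012898, 0.64096337, 0.23662313]), 'eef_rot': array([ 1.79905697e+02, -7.93461909e-03, -1.81564445e+01]), 'contact_force': array([0.10811552, 0.08437307, 0.21177258]), 'moment': array([ 0.00304427,  0.02125031, -0.02065532]), 'gripper_width': 0.08752777912910091}
side [[0.953, -0.226, 0.205, 0.414], [-0.305, -0.7, 0.646, -0.487], [-0.002, -0.677, -0.736, 0.7], [0.0, 0.0, 0.0, 1.0]]
top [[0.013, -0.978, 0.21, 0.431], [-1.0, -0.014, -0.001, 0.003], [0.004, -0.21, -0.978, 0.966], [0.0, 0.0, 0.0, 1.0]]
```

View pics/top0.png

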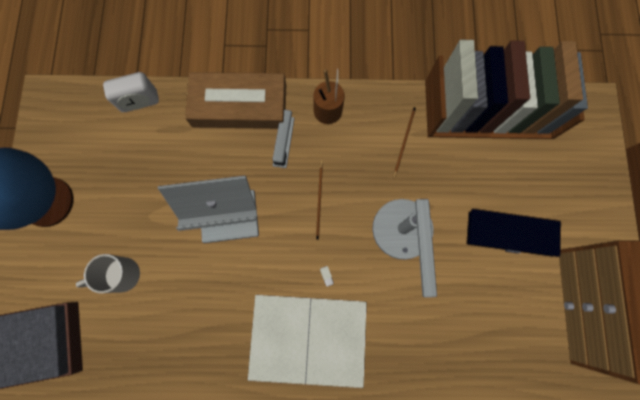

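View pics/side0.png

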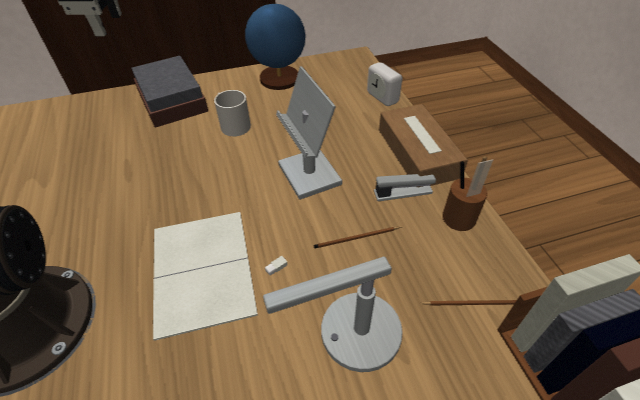

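Lamp is on the right: its bar runs in the top view from about (423,200) to (429,297). The holder is on the left at about (210,205). Next I measure the bar from depth.

```bash
python3 - <<'E'
from h import *
P=cloud('top',np.load('pics/top0.npy'))
m=np.zeros((400,640),bool);m[190:305,405:445]=1
q=P[m];q=q[np.isfinite(q[:,2])];
print(np.histogram(q[:,2],20))
z=q[:,2];t=q[z>.16];zt=np.median(t[:,2]);print('top z',zt,len(t))
for f in(t,):
    rc=cv2.minAreaRect(f[:,:2].astype(np.float32)*1000);print(rc,cv2.boxPoints(rc))
for(v,u) in[(202,423),(250,426),(294,429),(222,405),(212,402),(180,250),(183,165),(220,185)]:print(u,v,P[v,u])
Ps=cloud('side',np.load('pics/side0.npy'))
for(v,u) in[(268,387),(300,270),(284,330),(275,367),(291,366),(315,364),(72,300),(102,334),(175,310)]:print('s',u,v,Ps[v,u])
h=P[150:245,150:265].reshape(-1,3);h=h[h[:,2]>.1];print(np.nanmin(h,0),np.nanmax(h,0))
q=Ps[255:315,255:395].reshape(-1,3);q=q[q[:,2]>.17];print(np.median(q,0),cv2.minAreaRect(q[:,:2].astype(np.float32)*1000),np.percentile(q[:,2],[50,90,98]))
E
```

```text
(array([2449,  232,  319,    1,    3,    0,    7,    6,    6,   15,   17,
         16,   14,   59,   13,   12,    6,    0,   82, 1321]), array([-0.00576159,  0.00488251,  0.01552661,  0.02617071,  0.03681481,
        0.04745891,  0.05810302,  0.06874712,  0.07939122,  0.09003532,
        0.10067942,  0.11132353,  0.12196763,  0.13261173,  0.14325583,
        0.15389993,  0.16454403,  0.17518814,  0.18583224,  0.19647634,
        0.20712044]))
top z 0.20253308575338558 1414
((507.07977294921875, -199.89779663085938), (178.79331970214844, 25.004837036132812), 2.245924472808838) [[ 417.26184 -190.90833]
 [ 418.24176 -215.89395]
 [ 596.8977  -208.88727]
 [ 595.9178  -183.90164]]
423 202 [ 0.58943149 -0.19734049  0.20311287]
426 250 [ 0.49962938 -0.19848092  0.20579418]
429 294 [ 0.42148183 -0.20160384  0.20182509]
405 222 [ 0.56732502 -0.18469843  0.1002388 ]
402 212 [ 0.60434929 -0.19715885  0.01397083]
250 180 [6.79649599e-01 1.61928219e-01 3.13239009e-04]
165 183 [ 0.66977317  0.36513432 -0.00128125]
185 220 [0.56039032 0.26814558 0.13120433]
s 387 268 [ 0.58984875 -0.20605173  0.20546856]
s 270 300 [ 0.42477585 -0.20383167  0.20406893]
s 330 284 [ 0.50689367 -0.20570547  0.20506008]
s 367 275 [ 0.55956574 -0.20764731  0.20472361]
s 366 291 [ 0.56251588 -0.20514303  0.15617181]
s 364 315 [ 0.56228741 -0.20923032  0.08933799]
s 300 72 [0.59832578 0.27850171 0.23208906]
s 334 102 [7.39871317e-01 4.71864788e-01 4.07912059e-04]
s 310 175 [0.58738378 0.19055277 0.01646997]
[0.53896875 0.12266    0.12610395] [0.62799382 0.28791363 0.24154986]
[ 0.50230532 -0.20414425  0.20382345] ((506.22216796875, -200.18080139160156), (179.762451171875, 24.823440551757812), 2.5173439979553223) [0.20382345 0.20520604 0.20591005]
```

Bar: top about 0.2035, yaw about 2.3°, stem at about (0.567, −0.1975). The stem is therefore already out about 10 mm. I raise the tool first, turning it to the bar's yaw, then traverse.

```bash
python3 -m inch '[{"z":-1,"yaw":-1},{"z":-1,"yaw":-1},{"z":-1,"yaw":-1},{"z":-1,"yaw":-1},{"z":-1,"yaw":-1}]' 1 25; python3 -m inch '[{"x":0.43,"y":1},{"x":0.43,"y":1},{"x":0.43,"y":1},{"x":0.43,"y":1},{"x":0.43,"y":1}]'
```

```text
validation failed for argument at $[0]...
validation failed for argument at $[0]...
```

```bash
python3 -m inch '[{"x":0,"y":0,"z":-1,"yaw":-1},{"x":0,"y":0,"z":-1,"yaw":-1},{"x":0,"y":0,"z":-1,"yaw":-1},{"x":0,"y":0,"z":-1,"yaw":-1},{"x":0,"y":0,"z":-1,"yaw":-1}]' 1 25
```

```text
time_s: 0.52
tcp_pos: [0.2091, 0.6377, 0.3554]
eef_rot: [178.8, 0.3, 2.5]
contact_force: [-0.1, 0.8, -0.1]
gripper_width: 0.0879
```

Yaw is now 2.5°, so tool +x = world +x and tool +y = world −y.

```bash
python3 -m inch '[{"x":0.4,"y":1,"z":0,"yaw":0},{"x":0.4,"y":1,"z":0,"yaw":0},{"x":0.4,"y":1,"z":0,"yaw":0},{"x":0.4,"y":1,"z":0,"yaw":0},{"x":0.4,"y":1,"z":0,"yaw":0}]'; python3 -m inch '[{"x":0.4,"y":1,"z":0,"yaw":0},{"x":0.4,"y":1,"z":0,"yaw":0},{"x":0.4,"y":1,"z":0,"yaw":0},{"x":0.4,"y":1,"z":0,"yaw":0},{"x":0.4,"y":1,"z":0,"yaw":0}]'
```

```text
time_s: 0.93
tcp_pos: [0.265, 0.5165, 0.3599]
eef_rot: [179.1, 0.2, 3.1]
contact_force: [-0.5, 0.8, 0.1]
gripper_width: 0.0872
time_s: 1.35
tcp_pos: [0.3229, 0.387, 0.3601]
eef_rot: [178.9, 0.3, 3.2]
contact_force: [0.0, 0.0, 0.3]
gripper_width: 0.0876
```

```bash
for i in 1; do python3 -m inch '[{"x":0.35,"y":1,"z":0,"yaw":0},{"x":0.35,"y":1,"z":0,"yaw":0},{"x":0.35,"y":1,"z":0,"yaw":0},{"x":0.35,"y":1,"z":0,"yaw":0},{"x":0.35,"y":1,"z":0,"yaw":0}]'; python3 -m inch '[{"x":0.35,"y":1,"z":0,"yaw":0},{"x":0.35,"y":1,"z":0,"yaw":0},{"x":0.35,"y":1,"z":0,"yaw":0},{"x":0.35,"y":1,"z":0,"yaw":0},{"x":0.35,"y":1,"z":0,"yaw":0}]'; python3 -m inch '[{"x":0.4,"y":1,"z":0,"yaw":0},{"x":0.4,"y":1,"z":0,"yaw":0},{"x":0.4,"y":1,"z":0,"yaw":0},{"x":0.4,"y":1,"z":0,"yaw":0},{"x":0.4,"y":1,"z":0,"yaw":0}]'; done
```

```text
time_s: 1.77
tcp_pos: [0.3741, 0.2572, 0.361]
eef_rot: [178.9, 0.4, 3.2]
contact_force: [0.8, -0.1, 0.5]
gripper_width: 0.0876
time_s: 2.18
tcp_pos: [0.4248, 0.1276, 0.3626]
eef_rot: [178.9, 0.5, 3.3]
contact_force: [0.5, 0.4, -0.5]
gripper_width: 0.0872
time_s: 2.6
tcp_pos: [0.482, -0.0015, 0.3641]
eef_rot: [178.9, 0.5, 3.3]
contact_force: [0.7, 0.6, 0.1]
gripper_width: 0.0875
```

```bash
python3 -m inch '[{"x":0.4,"y":1,"z":0,"yaw":0},{"x":0.4,"y":1,"z":0,"yaw":0},{"x":0.4,"y":1,"z":0,"yaw":0},{"x":0.4,"y":1,"z":0,"yaw":0},{"x":0.4,"y":1,"z":0,"yaw":0}]'; python3 -m inch '[{"x":0.4,"y":1,"z":0,"yaw":0.1},{"x":0.3,"y":0.7,"z":0,"yaw":0.1},{"x":0,"y":0,"z":0,"yaw":0},{"x":0,"y":0,"z":0,"yaw":0}]'
```

```text
time_s: 3.02
tcp_pos: [0.5399, -0.1305, 0.3647]
eef_rot: [179.0, 0.7, 3.3]
contact_force: [0.9, 0.4, 1.7]
gripper_width: 0.0876
time_s: 3.35
tcp_pos: [0.5609, -0.1789, 0.3618]
eef_rot: [179.0, 1.0, 2.2]
contact_force: [-0.2, 0.5, -0.5]
gripper_width: 0.0873
```

```bash
python3 -m inch '[{"x":0.2,"y":0.7,"z":0.8,"yaw":0},{"x":0.1,"y":0,"z":1,"yaw":0},{"x":0,"y":0,"z":1,"yaw":0},{"x":0,"y":0,"z":0.5,"yaw":0},{"x":0,"y":0,"z":0,"yaw":0}]'; python3 - <<'E'
from h import *
snap('side','s1');im=cv2.imread('pics/s1.png')[60:390,200:520];cv2.imwrite('pics/s1c.png',cv2.resize(im,None,fx=1.8,fy=1.8))
E
```

```text
time_s: 3.77
tcp_pos: [0.5671, -0.1957, 0.2771]
eef_rot: [179.0, 0.8, 2.2]
contact_force: [-0.1, 0.0, 0.3]
gripper_width: 0.088
```

View pics/s1c.png

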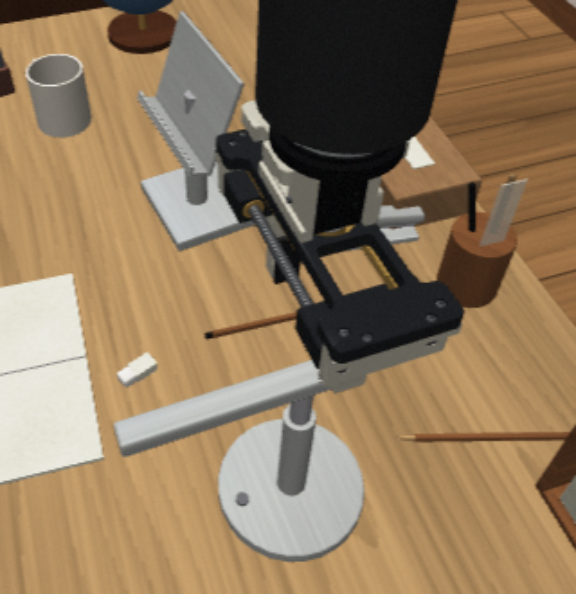

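The gripper straddles the bar's line above the stem at crop (330,370), clear of the holder. I descend and check the y centring by contact force.

```bash
python3 -m inch '[{"x":0,"y":0.05,"z":1,"yaw":0},{"x":0,"y":0,"z":1,"yaw":0},{"x":0,"y":0,"z":0.8,"yaw":0},{"x":0,"y":0,"z":0.5,"yaw":0},{"x":0,"y":0,"z":0,"yaw":0}]'
```

```text
time_s: 4.23
tcp_pos: [0.57, -0.1962, 0.2016]
eef_rot: [178.9, 0.1, 2.5]
contact_force: [-0.2, -0.1, 0.3]
gripper_width: 0.0874
```

```bash
python3 -m inch '[{"x":-0.1,"y":0.08,"z":0.6,"yaw":0},{"x":0,"y":0,"z":0,"yaw":0}]'; python3 -m inch '[{"x":0,"y":0,"z":0,"yaw":0},{"x":0,"y":0,"z":0,"yaw":0},{"x":0,"y":0,"z":0,"yaw":0},{"x":0,"y":0,"z":0,"yaw":0},{"x":0,"y":0,"z":0,"yaw":0}]' -1 30;python3 -m inch '[{"x":0,"y":0,"z":0,"yaw":0},{"x":0,"y":0,"z":0,"yaw":0},{"x":0,"y":0,"z":0,"yaw":0}]'
```

```text
time_s: 4.4
tcp_pos: [0.5689, -0.1978, 0.1894]
eef_rot: [178.8, -0.0, 2.6]
contact_force: [-1.3, 1.5, -1.3]
gripper_width: 0.0876
time_s: 4.82
tcp_pos: [0.5726, -0.1973, 0.1973]
eef_rot: [178.7, -0.6, 2.8]
contact_force: [0.6, -0.6, 0.2]
gripper_width: 0.0601
time_s: 5.07
tcp_pos: [0.5731, -0.1974, 0.1985]
eef_rot: [178.7, -0.7, 2.8]
contact_force: [0.5, -0.3, -0.2]
gripper_width: 0.0399
```

Idle rows creep upward, so I push down slightly while the jaws close.

```bash
python3 -m inch '[{"x":-0.2,"y":0,"z":0.5,"yaw":0},{"x":0,"y":0,"z":0.15,"yaw":0},{"x":0,"y":0,"z":0.1,"yaw":0},{"x":0,"y":0,"z":0,"yaw":0},{"x":0,"y":0,"z":0,"yaw":0}]'
```

```text
time_s: 5.48
tcp_pos: [0.5684, -0.1963, 0.1793]
eef_rot: [178.8, -0.7, 2.7]
contact_force: [-1.0, -0.3, 2.7]
gripper_width: 0.0236
```

Gripped at 23.6 mm. I pull up with a firmer grip, in small steps first.

```bash
python3 -m inch '[{"x":0,"y":0,"z":0,"yaw":0},{"x":0,"y":0,"z":-0.4,"yaw":0},{"x":0,"y":0,"z":-0.5,"yaw":0},{"x":0,"y":0,"z":-0.5,"yaw":0}]' -1 50; python3 -c "
from h import *
snap('side','s2');im=cv2.imread('pics/s2.png')[200:390,220:440];cv2.imwrite('pics/s2c.png',cv2.resize(im,None,fx=3,fy=3))"
```

```text
time_s: 5.82
tcp_pos: [0.5683, -0.1963, 0.2107]
eef_rot: [178.8, -0.5, 2.6]
contact_force: [5.1, -3.0, -8.5]
gripper_width: 0.0235
```

View pics/s2c.png

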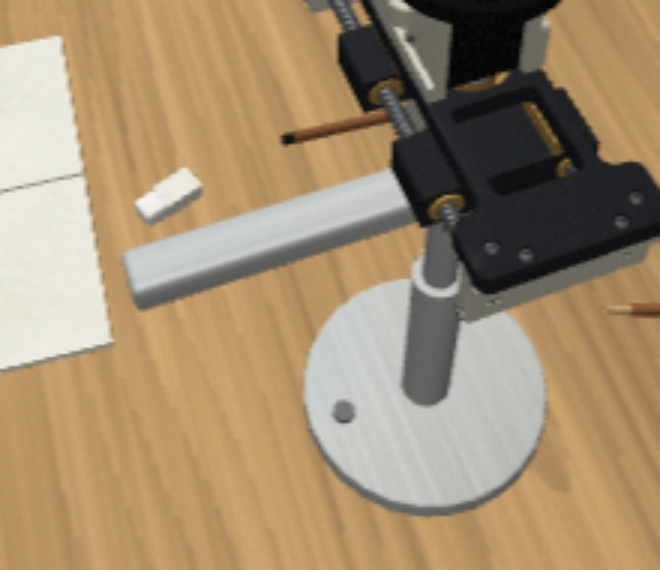

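The bar is in the jaws and the stem is rising, with a pull of about 8.5 N, which matches the stem's friction. I pull most of the rest and measure.

```bash
python3 -m inch '[{"x":0,"y":0,"z":-0.5,"yaw":0},{"x":0,"y":0,"z":-0.5,"yaw":0},{"x":0,"y":0,"z":-0.4,"yaw":0},{"x":0,"y":0,"z":0,"yaw":0}]'; python3 - <<'E'
from h import *
for n in('side','top'):
    _,d=snap(n,n+'3');q=cloud(n,d).reshape(-1,3)
    q=q[(abs(q[:,0]-.47)<.03)&(abs(q[:,1]+.202)<.008)&(q[:,2]>.15)&(q[:,2]<.33)];print(n,len(q),np.median(q[:,2]))
print(r.get_state()['tcp_pos'])
E
```

```text
time_s: 6.2
tcp_pos: [0.5683, -0.1963, 0.2468]
eef_rot: [178.9, -0.4, 2.6]
contact_force: [-2.3, 2.1, 3.0]
gripper_width: 0.0234
side 539 0.2680255792764145
top 354 0.2660434420125439
[ 0.5682825  -0.19630103  0.24608569]
```

Bar top is about 0.267, so the stem is at about 0.074. About 12 mm more is needed.

```bash
python3 -m inch '[{"x":0,"y":0,"z":-0.35,"yaw":0},{"x":0,"y":0,"z":-0.25,"yaw":0},{"x":0,"y":0,"z":0,"yaw":0}]'; python3 - <<'E'
from h import *
for n in('side','top'):
    im,d=snap(n,n+'4');q=cloud(n,d).reshape(-1,3)
    q=q[(abs(q[:,0]-.47)<.03)&(abs(q[:,1]+.202)<.008)&(q[:,2]>.15)&(q[:,2]<.33)];print(n,len(q),np.median(q[:,2]))
print(r.get_state()['tcp_pos'],r.get_state()['contact_force'])
im=cv2.imread('pics/side4.png')[200:350,300:440];cv2.imwrite('pics/s4c.png',cv2.resize(im,None,fx=4,fy=4,interpolation=2))
E
```

```text
time_s: 6.55
tcp_pos: [0.5683, -0.1963, 0.2596]
eef_rot: [178.8, -0.4, 2.6]
contact_force: [-0.4, 1.3, 1.8]
gripper_width: 0.0239
side 554 0.2809204292253382
top 362 0.27928690109571275
[ 0.56827853 -0.19627583  0.25940911] [-1.48577024  0.26275866  1.18609014]
```

View pics/s4c.png

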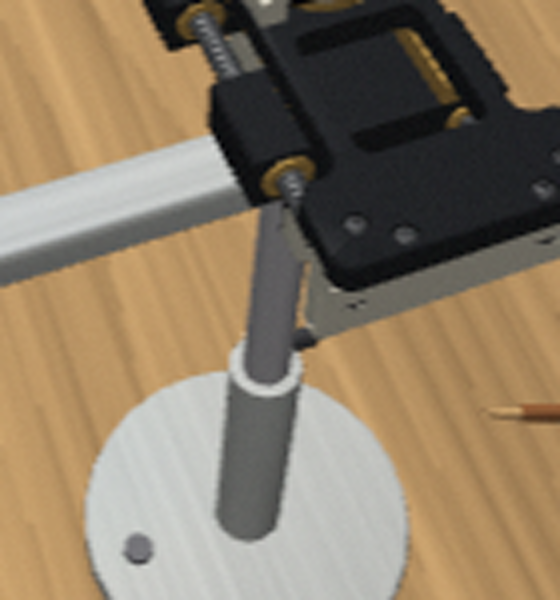

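The lock button is visible, standing out on the +x side just above the rim (crop (303,340)). Stem is about 0.087. I release and back off upwards.

```bash
python3 -m inch '[{"x":0,"y":0,"z":0,"yaw":0},{"x":0,"y":0,"z":0,"yaw":0},{"x":0,"y":0,"z":0,"yaw":0},{"x":0,"y":0,"z":0,"yaw":0},{"x":0,"y":0,"z":0,"yaw":0}]' 0.6; python3 -m inch '[{"x":0,"y":0,"z":0,"yaw":0},{"x":0,"y":0,"z":0,"yaw":0},{"x":0,"y":0,"z":-0.2,"yaw":0},{"x":0,"y":0,"z":-0.6,"yaw":0},{"x":0,"y":0,"z":-1,"yaw":0}]'; python3 -m inch '[{"x":0,"y":0,"z":-1,"yaw":0},{"x":0,"y":0,"z":-1,"yaw":0},{"x":0,"y":0,"z":-1,"yaw":0},{"x":0,"y":0,"z":-0.4,"yaw":0},{"x":0,"y":0,"z":0,"yaw":0}]'
python3 - <<'E'
from h import *
for n in('side','top'):
    im,d=snap(n,n+'5');q=cloud(n,d).reshape(-1,3)
    q=q[(abs(q[:,0]-.47)<.03)&(abs(q[:,1]+.202)<.008)&(q[:,2]>.15)&(q[:,2]<.33)];print(n,len(q),np.median(q[:,2]))
    a=np.load(f'pics/{n}0.npy');s=np.s_[60:200,270:345] if n=='side' else np.s_[170:245,155:260]
    print('holder change',np.median(abs(a-d)[s]),np.percentile(abs(a-d)[s],95))
print(r.get_state()['tcp_pos'],r.get_state()['contact_force'])
im=cv2.imread('pics/side5.png')[180:350,260:440];cv2.imwrite('pics/s5c.png',cv2.resize(im,None,fx=3.4,fy=3.4,interpolation=2))
E
```

```text
time_s: 7.07
tcp_pos: [0.568, -0.196, 0.259]
eef_rot: [178.8, -0.4, 2.6]
contact_force: [-0.4, 0.5, 0.3]
gripper_width: 0.0513
time_s: 7.48
tcp_pos: [0.5651, -0.1944, 0.2998]
eef_rot: [178.9, 0.2, 2.6]
contact_force: [-0.0, -0.2, 0.1]
gripper_width: 0.0699
time_s: 7.9
tcp_pos: [0.5657, -0.1934, 0.3951]
eef_rot: [178.8, -0.1, 2.6]
contact_force: [0.5, 0.1, -0.0]
gripper_width: 0.0702
side 547 0.2806121961062034
holder change 0.0019957423 0.87397915
top 232 0.27914702168569
holder change 0.003217578 0.82681584
[ 0.56516012 -0.19318735  0.3926383 ] [-0.07703894 -0.54924657 -0.61695676]
```

View pics/s5c.png

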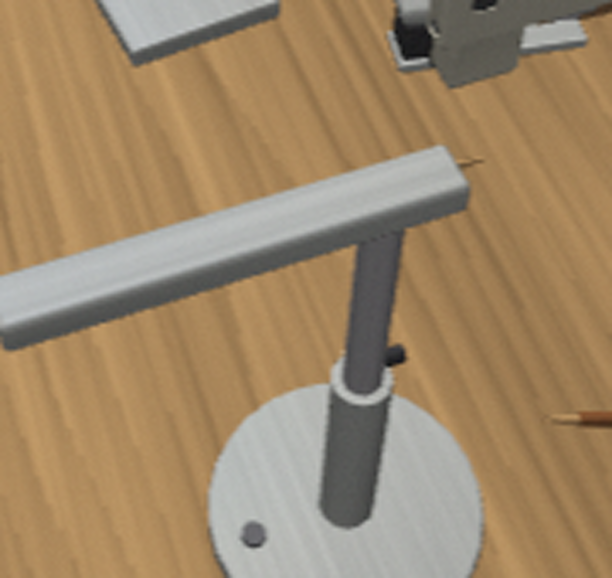

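The bar stayed at 0.280 with the button out at crop (395,355) and the robot clear. I hand in.

```bash
python3 -c "
from plant import r
print(r.close_job())"
```

```text
the job is handed in; nothing more can be done
None
```

The lamp is up and locked, and I handed the job in at about 8 s of the 32 s allowed. I gripped the light bar above the stem, pulled it straight up from about 0.010 m to about 0.087 m, let go and backed the arm off upwards.

- **Lamp:** after release, the bar's top measured 0.279–0.281 m in both cameras, unchanged from before I let go. In the side picture the lock button stands out just above the rim. I could not measure how far it stands out, only see it.
- **Robot:** it ended about 0.10 m above the bar, with no contact force beyond sensor noise.
- **Book holder:** the arm passed well clear of it. The median depth change around it was 2–3 mm, which is about sensor noise. The 95th percentile was over 0.8 m. I put that down to missing readings or the arm being in view and did not look into it, so that check alone does not prove the holder stayed put.
- **Other deviations:** two moves were refused because the rows lacked some fields, and nothing moved. While the jaws closed, the idle arm crept up about 9 mm. I corrected that before gripping, which left the grip a few millimetres lower on the bar than planned.

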